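# Drift a bottling star wheel into line and bolt it

### The job

The star wheel has stopped a few millimetres past its index position, and the one bored post beneath it is hidden under one of the wheel's three holes. Feel for the bore with the tip of the tapered drift, drive the drift fully home through wheel and post (collar down on the wheel) so that it levers the holes into line, then draw it out, push the index bolt fully home in the same hole in its place, and leave the drift standing fully home in the rack. Leave the bottle, jar and wrench where they are.

Things in the scene. Friction and masses are not known exactly. Their poses are not given: they have to be found in the camera images.
- wheel (a joint): Angle of the star wheel about its upright axis, rad, positive counter-clockwise seen from above. 0 = its holes lie exactly over the posts; it starts 0.055 to 0.085 past that (holes 5 to 8 mm off, along the circle), so each post's centre is the hole's place turned back clockwise by this angle about the wheel's axis. Free between -0.04 and 0.12; stiff (about 2.5 N at a hole moves it), and it stays where it is left. The wheel does not lift.
- wheel_axis (a point): Point on the star wheel's upright axis at its top face, 82 mm above the table; z up. The wheel is a grey plastic disc of star shape, 12 mm thick, about 236 mm across over its fingers, on a round aluminium bed 260 mm across fixed to the table; a steel hub nut of 40 mm across stands up to 22 mm above the wheel at the axis.
- wheel_hole0 (a point): Centre of hole 0 in the star wheel, at the wheel's top face (82 mm above the table); z up. A plain through hole, 21 mm across, 12 mm deep, 90 mm from the wheel's axis; the three holes are 120 degrees apart and look alike. 2 mm beneath each stands a steel post 50 mm square. One of the three posts, not known which and hidden under the wheel, has a bore 21 mm across and 52 mm deep; the other two have flat solid tops, so a probe there stops 14 mm below the wheel's top face.
- wheel_hole1 (a point): Centre of hole 1 in the star wheel, at the wheel's top face (82 mm above the table); z up. A plain through hole, 21 mm across, 12 mm deep, 90 mm from the wheel's axis; the three holes are 120 degrees apart and look alike. 2 mm beneath each stands a steel post 50 mm square. One of the three posts, not known which and hidden under the wheel, has a bore 21 mm across and 52 mm deep; the other two have flat solid tops, so a probe there stops 14 mm below the wheel's top face.
- wheel_hole2 (a point): Centre of hole 2 in the star wheel, at the wheel's top face (82 mm above the table); z up. A plain through hole, 21 mm across, 12 mm deep, 90 mm from the wheel's axis; the three holes are 120 degrees apart and look alike. 2 mm beneath each stands a steel post 50 mm square. One of the three posts, not known which and hidden under the wheel, has a bore 21 mm across and 52 mm deep; the other two have flat solid tops, so a probe there stops 14 mm below the wheel's top face.
- drift_collar (a point): Centre of the underside of the drift's collar; z points up along the drift to its handle. Steel drift, 142 mm long, 0.35 kg: collar 36 mm across and 6 mm thick; above it a round handle 24 mm across and 74 mm tall; below it a shank of 62 mm, the upper 22 mm straight and 19.5 mm across, then a straight taper to a flat tip 8 mm across. It starts standing in one of the two rack sockets with its collar on the rack's top (handle's top 150 mm above the table).
- drift_handle (a point): Grip point on the drift's axis, 45 mm above the underside of its collar, 35 mm below the handle's top; z up along the drift.
- bolt_seat (a point): Centre of the underside of the index bolt's flange; z points up to its head. Steel bolt, 88 mm long, 0.25 kg: flange 38 mm across and 6 mm thick; above it a round head 30 mm across and 36 mm tall; below it a straight shank 18 mm across and 46 mm long whose last 4 mm is chamfered to 13 mm. It starts standing in the other rack socket with its flange on the rack's top (head's top 112 mm above the table).
- bolt_head (a point): Grip point on the bolt's axis, 24 mm above the underside of its flange, 18 mm below the head's top; z up.
- rack_a (a point): Centre of the mouth of one rack socket, on the rack's top 70 mm above the table; z up, the rack's long side along y. The rack is an aluminium block 70 x 170 x 70 mm fixed to the table, with two sockets 24 mm across and 68 mm deep, 90 mm apart along y.
- rack_b (a point): Centre of the mouth of the other socket of the rack, 70 mm above the table; z up. Drift and bolt may start either way round.
- bottle: Bystander: amber glass bottle, 64 mm across, 120 mm tall, standing; origin at its base's centre.
- jar: Bystander: glass jar, 72 mm across, 90 mm tall, standing; origin at its base's centre.
- wrench: Bystander: steel wrench 170 mm long lying on the table along x of its frame; origin under its centre.

How it is judged:
On the way, in this order (a step that is already met when the one before it is completed fails the run):
1. the drift is fully home in one of the wheel's holes, collar on the wheel, holes in line (((horizontal distance between drift_collar and wheel_hole0 below 0.004 m and z of drift_collar in the frame of wheel_hole0 between -0.004 and 0.004 m) or (horizontal distance between drift_collar and wheel_hole1 below 0.004 m and z of drift_collar in the frame of wheel_hole1 between -0.004 and 0.004 m) or (horizontal distance between drift_collar and wheel_hole2 below 0.004 m and z of drift_collar in the frame of wheel_hole2 between -0.004 and 0.004 m)) and value of joint wheel between -0.03 and 0.03 rad), for 0.1 s.
2. the index bolt is fully home in that hole, flange on the wheel (((horizontal distance between bolt_seat and wheel_hole0 below 0.004 m and z of bolt_seat in the frame of wheel_hole0 between -0.003 and 0.003 m) or (horizontal distance between bolt_seat and wheel_hole1 below 0.004 m and z of bolt_seat in the frame of wheel_hole1 between -0.003 and 0.003 m) or (horizontal distance between bolt_seat and wheel_hole2 below 0.004 m and z of bolt_seat in the frame of wheel_hole2 between -0.003 and 0.003 m))), for 0.2 s.
At the end, for the whole second after the job is handed in: Bolt in a wheel hole, flange within 3 mm of the wheel's top and 4 mm of the hole's centre, upright within 0.08 rad; wheel within 0.04 rad of index. Drift in a rack socket, collar within 4 mm of the rack's top and 8 mm of the socket's centre, upright within 0.1 rad (((horizontal distance between bolt_seat and wheel_hole0 below 0.004 m and z of bolt_seat in the frame of wheel_hole0 between -0.003 and 0.003 m) or (horizontal distance between bolt_seat and wheel_hole1 below 0.004 m and z of bolt_seat in the frame of wheel_hole1 between -0.003 and 0.003 m) or (horizontal distance between bolt_seat and wheel_hole2 below 0.004 m and z of bolt_seat in the frame of wheel_hole2 between -0.003 and 0.003 m)) and angle between bolt_seat's own z axis and vertical below 0.08 rad and ((horizontal distance between drift_collar and rack_a below 0.008 m and z of drift_collar in the frame of rack_a between -0.004 and 0.004 m) or (horizontal distance between drift_collar and rack_b below 0.008 m and z of drift_collar in the frame of rack_b between -0.004 and 0.004 m)) and angle between drift_collar's own z axis and vertical below 0.1 rad and value of joint wheel between -0.04 and 0.04 rad); the robot touches nothing.
It fails at once if the bottle is pushed from its place by more than 30 mm (distance of bottle from where it was at the start of the episode above 0.03 m).
It fails at once if the jar is pushed from its place by more than 30 mm (distance of jar from where it was at the start of the episode above 0.03 m).
It fails at once if the wrench is pushed from its place by more than 30 mm (distance of wrench from where it was at the start of the episode above 0.03 m).
It also fails if it takes over 72 s, if anything falls off the work surface, if the arm or the gripper's body presses on something with over 40 N, if the wrist force passes 120 N, or if a joint passes its speed limit or range.

### The arm

A 6-joint arm with a two-finger parallel gripper is mounted at the origin on the work surface. World frame = base frame: x ahead of the robot, y to its left, z up, the work surface at z = 0. Lengths are in m, angles in rad, forces in N, time in s.
With the tool pointing down it reaches from about 0.35 to 0.975 m from the base axis. Payload 4.9 kg.
Tool frame: the origin (TCP) lies on the centre line of the jaws, within the pads' length; the fingertips stand 8 mm ahead of it and the grasp point (between the pads) lies 11 mm behind it; z points along the fingers, y is the direction in which the jaws open and shut (so a half turn about z gives the same grasp; the last joint's range is limited). The gripper opens to 85 mm and grips with 20 to 120 N. Pads are 22 mm wide; open, the fingers measure 114 mm over their backs; the gripper's body (76 mm by 85 mm) begins 54 mm behind the grasp point. The pads swing forward as they close: fully open they stand 13 mm farther back than shut.
Start: joints at [-1.402, 0.053, 1.613, -0, 1.476, -0.119], TCP at [0.177, -0.599, 0.239] pointing down, gripper open.
Joint ranges: [-3.01, 3.01], [-1.01, 2.22], [0.06, 2.58], [-1.02, 4.17], [0.09, 2.62], [-3.14, 3.14]. Speed limits (rad/s): [2.57, 2.57, 3.14, 3.14, 3.14, 3.14].

### API

Orientations are given as a rotation vector (axis times angle).
In Python, from station import get_obs, get_image, calibration, finish_job gives the robot as it stands. The module is installed in compiled form; this text tells all that it offers.
- The arm moves only by the shell command python3 -m jog 'ROWS' [FORCE]. ROWS is JSON, a list of rows, each a list of 7 numbers: the shift along the tool's x, y, z in cm, then the turn, a rotation vector about the tool's x, y, z in rad, then the closure in counts, from 0 (fully open) to 255 (shut). In form: [[dx, dy, dz, ax, ay, az, jaw], ...]. A call has 1 to 8 rows; each row is the pose to reach, as a shift and turn from the pose measured when the call began, along the tool's axes at that moment; what a row does not reach only later rows make up. A row lasts 1/12 s, in which the tool goes at most 41.7 mm and 7.16 degrees, less where a joint would pass 70% of its speed; a pose out of reach is approached as far as the arm can. A call with a gripper value outside its range is refused whole. The fingers move at their own pace and stop on an object; FORCE is the grip in N (left out, the last holds). Time passes only in rows, so rows that repeat a pose let the fingers close. It gives the time, the measured TCP pose, the force and the opening at its end, in the units of the state.
- get_obs(): the state, without advancing time (a new reading comes with each control period).
- get_image(name): name is "scene" or "top"; returns the picture (400x640x3 uint8, red, green, blue); there is no depth.
- calibration(name): a dict with "vfov" (degrees; the focal length in pixels is half the picture's height over the tangent of half this angle, whatever the lens; pixels are square), "cx", "cy" (the principal point, pixels), "R" (3x3) and "t" (3): a world point X has camera coordinates R X + t. Camera axes: x right, y down, z forward; pixel columns grow to the right and rows downward; lengths in m; the calibration is good to about 2 mm. A picture is of the moment at which its call begins. calibration takes no time and is no camera call.
- finish_job(): hands the job in, once; it reports no verdict.
The state is a dict: "t": time; "q": joint angles; "dq": joint speeds; "effort": joint torques, N m; "tool_pos": TCP position; "tool_rot": TCP orientation; "contact_force": force on the tool from outside, world axes, zero at the start; "wrist_torque": the same for the moment, N m; "opening": finger opening in m.
Only numpy, scipy, OpenCV 4.12 (cv2) and the standard library are available. Lean on these libraries where they do the work, as an engineer would, in place of code of your own. Each camera call takes 0.05 s, during which the arm holds its last target. There are 200 camera calls.

## Working session

There is one attempt and no reset: what is moved stays moved. The work goes in short steps, Python scripts to look and compute and a shell command to move; the robot and the scene stay as the last step left them, time stands still between calls to the robot, and variables do not carry over. Pictures are saved under pics/ and viewed, about 8 in all and at most 12, crops included, and the job is handed in when it is done.

```bash
mkdir -p pics; python3 - <<'E'
from station import *
import cv2,numpy as np
o=get_obs();print({k:np.round(v,3).tolist() for k,v in o.items()})
for n in("scene","top"):
    c=calibration(n);print(n,c)
    cv2.imwrite(f"pics/{n}0.png",get_image(n)[:,:,::-1])
E
```

```text
{'t': 0.0, 'q': [-1.402, 0.053, 1.614, -0.0, 1.476, -0.119], 'dq': [-0.001, 0.001, -0.0, -0.003, 0.0, 0.0], 'effort': [-0.001, -39.369, -37.018, -0.0, 0.007, 0.0], 'tool_pos': [0.177, -0.599, 0.238], 'tool_rot': [-3.107, -0.45, 0.0], 'contact_force': [-0.366, 0.696, -0.026], 'wrist_torque': [-0.01, -0.018, -0.005], 'opening': 0.086}
scene {'vfov': 45.46396251755598, 'cx': 321.06295906054885, 'cy': 200.89720848907731, 'R': array([[-0.0108854 ,  0.99975912, -0.01905813],
       [ 0.71222817, -0.00562585, -0.70192548],
       [-0.70186362, -0.02121447, -0.71199537]]), 't': array([-0.0172967 , -0.31730058,  1.72637951])}
top {'vfov': 46.06211269423334, 'cx': 320.7234437601654, 'cy': 203.45988278810816, 'R': array([[-0.03425228, -0.99940998, -0.0025447 ],
       [-0.97831663,  0.03404954, -0.20429685],
       [ 0.20426296, -0.00450811, -0.97890568]]), 't': array([0.06595934, 0.57913214, 1.00211087])}
```

View pics/top0.png

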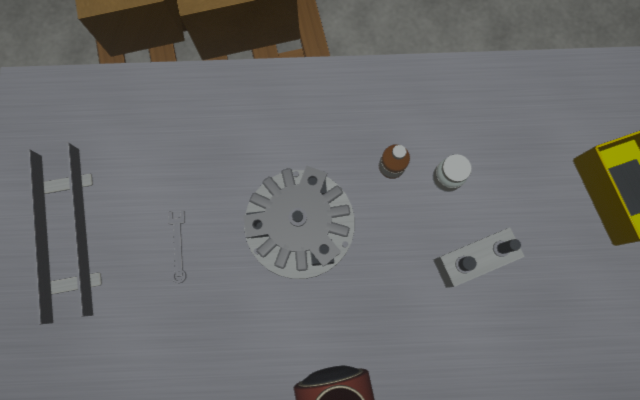

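View pics/scene0.png

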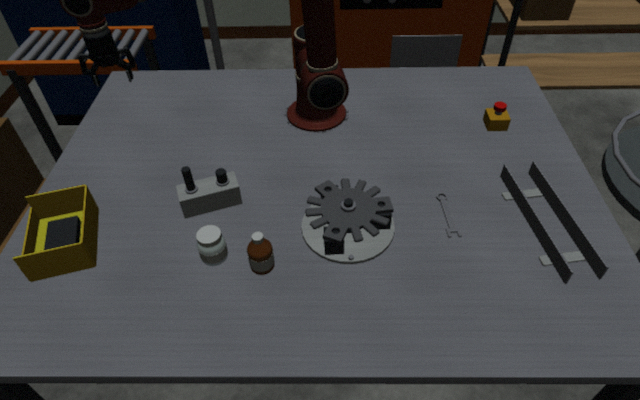

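```bash
python3 - <<'E'
import cv2,numpy as np
a=cv2.imread("pics/top0.png");s=cv2.imread("pics/scene0.png")
def crop(i,x,y,w,h,k):
    o=cv2.resize(i[y:y+h,x:x+w],None,fx=k,fy=k,interpolation=cv2.INTER_CUBIC)
    o=np.clip(o*1.8,0,255).astype(np.uint8)
    for g in range(0,w,10): cv2.line(o,(g*k,0),(g*k,6 if (x+g)%50 else 14),(0,255,255),1)
    for g in range(0,h,10): cv2.line(o,(0,g*k),(6 if (y+g)%50 else 14,g*k),(0,255,255),1)
    return o
cv2.imwrite("pics/w1.png",crop(a,240,160,130,120,5))
r1=crop(a,435,220,100,70,6);r2=crop(s,170,150,100,70,6)
cv2.imwrite("pics/r1.png",r1[:, :]);
w2=crop(s,295,170,100,90,6)
cv2.imwrite("pics/w2.png",w2); cv2.imwrite("pics/r12.png",np.vstack([crop(a,435,220,100,70,4),crop(s,170,155,100,65,4)]))
E
```

```text
(no output)
```

View pics/w1.png

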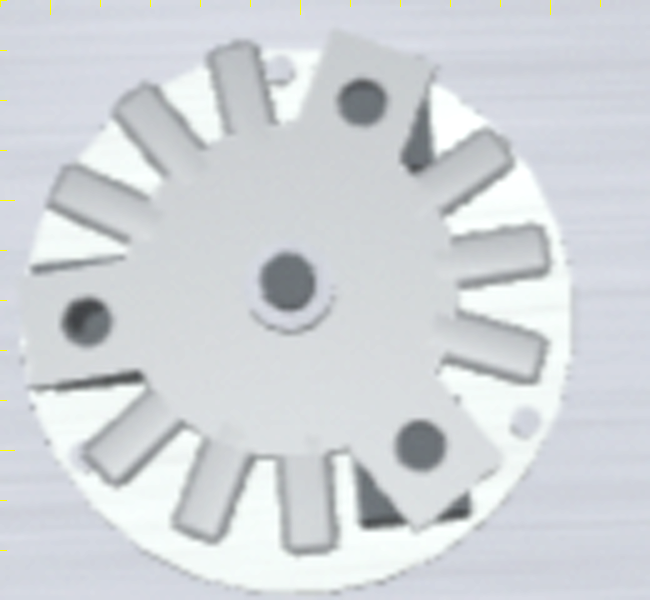

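View pics/r12.png

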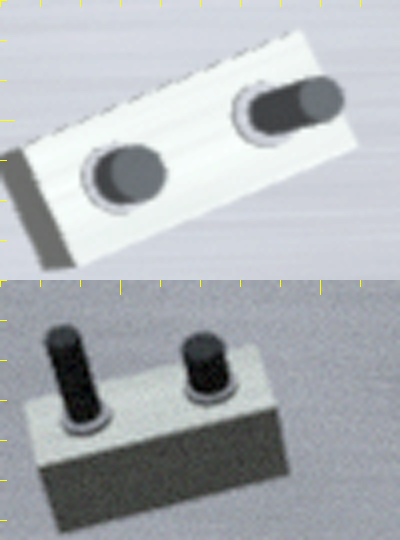

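```bash
cat > h.py <<'E'
import numpy as np
from station import calibration,get_obs
from scipy.optimize import least_squares
from scipy.spatial.transform import Rotation as Ro
def proj(n,X):
    c=calibration(n);f=200/np.tan(np.radians(c["vfov"]/2));p=np.asarray(c["R"])@X+c["t"]
    return np.array([c["cx"],c["cy"]])+f*p[:2]/p[2]
def at(n,uv,z):
    c=calibration(n);f=200/np.tan(np.radians(c["vfov"]/2));R=np.asarray(c["R"])
    d=R.T@np.array([(uv[0]-c["cx"])/f,(uv[1]-c["cy"])/f,1]);o=-R.T@c["t"]
    return (o+d*(z-o[2])/d[2])
def rows(target,rot=None):
    "shift (cm) in tool axes to world target; turn to yaw"
    o=get_obs();R=Ro.from_rotvec(o["tool_rot"]);return np.round(100*R.inv().apply(np.array(target)-o["tool_pos"]),2)
E
python3 - <<'E'
from h import *
H=[(312.4,180.6),(257.4,224.4),(324,249)]
P=[at("top",h,.082) for h in H]
for p in P: print("hole",p.round(4))
c=np.mean(P,0);print("c",c.round(4),[np.linalg.norm(p-c).round(4) for p in P],[np.degrees(np.arctan2(*(p-c)[1::-1])).round(1) for p in P])
print("hub",at("top",(297.6,216.4),.104).round(4))
print("drift",at("top",(515.25,244.75),.15).round(4),at("scene",(185.8,168.75),.15).round(4),at("top",(500.8,248),.076).round(4))
print("bolt",at("top",(469.5,263.25),.112).round(4),at("scene",(221,170.75),.112).round(4))
print("wheel hub scene",at("scene",(348,204),.104).round(4))
print("bottle",at("top",(396,158),.06).round(3),"jar",at("top",(456,163),.09).round(3),"wr",at("top",(179,245),.005).round(3))
R=Ro.from_rotvec(get_obs()["tool_rot"]).as_matrix();print(R.round(3))
E
```

```text
hole [0.6292 0.0628 0.082 ]
hole [0.5345 0.1862 0.082 ]
hole [0.4755 0.0424 0.082 ]
c [0.5464 0.0971 0.082 ] [np.float64(0.0896), np.float64(0.0899), np.float64(0.0896)] [np.float64(-22.5), np.float64(97.6), np.float64(-142.3)]
hub [0.5452 0.0968 0.104 ]
drift [ 0.4633 -0.3439  0.15  ] [ 0.4679 -0.3428  0.15  ] [ 0.4651 -0.3424  0.076 ]
bolt [ 0.432  -0.2598  0.112 ] [ 0.4344 -0.2583  0.112 ]
wheel hub scene [0.5602 0.0963 0.104 ]
bottle [ 0.682 -0.131  0.06 ] jar [ 0.656 -0.259  0.09 ] wr [0.505 0.38  0.005]
[[ 0.959  0.284 -0.   ]
 [ 0.284 -0.959  0.002]
 [ 0.    -0.002 -1.   ]]
```

```bash
python3 -c "
from h import *
print(rows([.464,-.343,.2]))"
```

```text
[ 34.75 -16.38   3.86]
```

```bash
R='[34.75,-16.4,3.86,0,0,-1.37,0]'; python3 -m jog '[[34.75,-16.4,3.86,0,0,-1.37,0],[34.75,-16.4,3.86,0,0,-1.37,0],[34.75,-16.4,3.86,0,0,-1.37,0],[34.75,-16.4,3.86,0,0,-1.37,0],[34.75,-16.4,3.86,0,0,-1.37,0],[34.75,-16.4,3.86,0,0,-1.37,0],[34.75,-16.4,3.86,0,0,-1.37,0],[34.75,-16.4,3.86,0,0,-1.37,0]]' 100; python3 - <<'E'
from h import *
o=get_obs();print(rows([.464,-.343,.2]),o["q"].round(2),Ro.from_rotvec(o["tool_rot"]).as_matrix().round(3))
E
```

```text
t: 0.77
tool_pos: [0.4255, -0.3763, 0.2048]
tool_rot: [-2.506, -1.893, -0.001]
contact_force: [0.7, -0.1, 0.8]
opening: 0.0856
[4.25 2.8  0.48] [-0.86 -0.06  1.78  0.    1.42 -0.58] [[ 0.273  0.962 -0.   ]
 [ 0.962 -0.273  0.002]
 [ 0.002 -0.001 -1.   ]]
```

```bash
python3 -m jog '[[4.25,2.8,0.48,0,0,-0.36,0],[4.25,2.8,0.48,0,0,-0.36,0],[4.25,2.8,0.48,0,0,-0.36,0],[4.25,2.8,0.48,0,0,-0.36,0],[4.25,2.8,0.48,0,0,-0.36,0],[4.25,2.8,0.48,0,0,-0.36,0]]'; python3 - <<'E'
from h import *
from station import get_image
import cv2
o=get_obs();print(rows([.464,-.343,.106]),o["q"].round(2),Ro.from_rotvec(o["tool_rot"]).as_matrix().round(3))
i=get_image("scene")[:,:,::-1][120:225,150:270];cv2.imwrite("pics/s2.png",cv2.resize(i,None,fx=5,fy=5,interpolation=3)) 
E
```

```text
t: 1.27
tool_pos: [0.4636, -0.3433, 0.1998]
tool_rot: [-2.13, -2.307, -0.002]
contact_force: [0.9, -0.5, -0.2]
opening: 0.0854
[0.01 0.05 9.38] [-0.77 -0.03  1.77  0.    1.41 -0.85] [[-0.08   0.997 -0.001]
 [ 0.997  0.08   0.002]
 [ 0.002 -0.    -1.   ]]
```

View pics/s2.png

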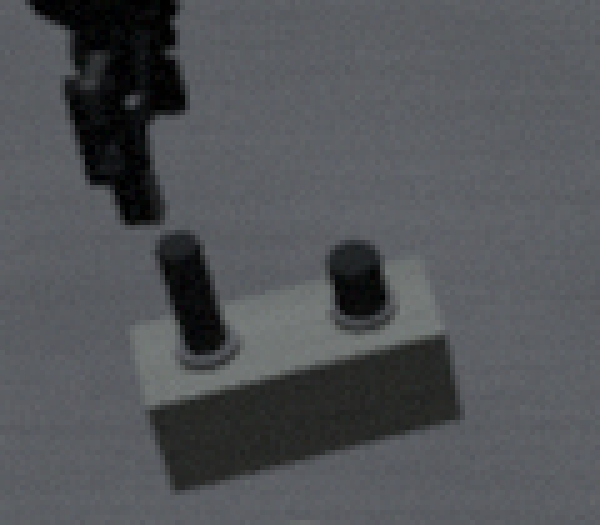

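```bash
python3 - <<'E'
from h import *
for x in (.42,.464,.506):
  for z in (.192,.205): print(x,z,((proj("scene",np.array([x,-.343,z]))-[150,120])*5).round())
print(((proj("scene",np.array([.464,-.343,.15]))-[150,120])*5).round(),((proj("scene",np.array([.464,-.343,.076]))-[150,120])*5).round())
E
```

```text
0.42 0.192 [180. 128.]
0.42 0.205 [175. 109.]
0.464 0.192 [163. 180.]
0.464 0.205 [157. 161.]
0.506 0.192 [145. 232.]
0.506 0.205 [140. 213.]
[180. 239.] [209. 337.]
```

```bash
python3 -m jog '[[0,0,4,0,0,0,0],[0,0,7,0,0,0,0],[0,0,9.4,0,0,0,0],[0,0,9.4,0,0,0,255],[0,0,9.4,0,0,0,255],[0,0,9.4,0,0,0,255],[0,0,9.4,0,0,0,255],[0,0,9.4,0,0,0,255]]' 100;  python3 -m jog '[[0,0,0,0,0,0,255],[0,0,0,0,0,0,255],[0,0,0,0,0,0,255],[0,0,0,0,0,0,255],[0,0,0,0,0,0,255]]' 100
```

```text
t: 1.98
tool_pos: [0.4646, -0.3445, 0.1085]
tool_rot: [2.129, 2.306, 0.002]
contact_force: [-0.7, 0.7, -0.2]
opening: 0.0256
t: 2.4
tool_pos: [0.4646, -0.3446, 0.1088]
tool_rot: [2.13, 2.306, 0.001]
contact_force: [-1.2, -0.2, -0.1]
opening: 0.0221
```

```bash
python3 -m jog '[[0,0,-4,0,0,0,255],[0,0,-8,0,0,0,255],[0,0,-12,0,0,0,255],[0,0,-13,0,0,0,255],[0,0,-13,0,0,0,255],[0,0,-13,0,0,0,255]]'; python3 - <<'E'
from h import *
o=get_obs();print(rows([.5377,.1866,.22]),o["q"].round(2),Ro.from_rotvec(o["tool_rot"]).as_matrix().round(3))
E
```

```text
t: 2.9
tool_pos: [0.4639, -0.344, 0.2374]
tool_rot: [2.13, 2.307, 0.001]
contact_force: [-0.1, 0.6, -5.4]
opening: 0.0221
[52.31 11.58  1.74] [-0.77 -0.06  1.73  0.    1.47 -0.85] [[-0.08   0.997  0.002]
 [ 0.997  0.08  -0.   ]
 [-0.     0.001 -1.   ]]
```

```bash
python3 -m jog '[[4,0.9,0,0,0,0,255],[8,1.8,0,0,0,0,255],[12,2.7,0,0,0,0,255],[16,3.6,0,0,0,0,255],[20,4.4,0,0,0,0,255],[24,5.3,0,0,0,0,255],[28,6.2,0,0,0,0,255],[32,7.1,0,0,0,0,255]]';python3 -m jog '[[4,0.9,0,0,0,0,255],[8,1.8,0,0,0,0,255],[12,2.7,0,0,0,0,255],[16,3.6,0,0,0,0,255],[20,4.4,0,0,0,0,255],[20,4.4,0,0,0,0,255]]'; python3 - <<'E'
from h import *
o=get_obs();print(rows([.5377,.1866,.2]),o["q"].round(2),Ro.from_rotvec(o["tool_rot"]).as_matrix().round(3))
E
```

```text
t: 3.57
tool_pos: [0.507, -0.0171, 0.2326]
tool_rot: [-2.128, -2.304, 0.005]
contact_force: [0.9, 0.4, -4.6]
opening: 0.0218
t: 4.07
tool_pos: [0.5326, 0.1919, 0.2276]
tool_rot: [-2.115, -2.306, 0.01]
contact_force: [-1.0, -1.0, -4.2]
opening: 0.0219
[-0.59  0.5   2.75] [ 0.21 -0.07  1.76  0.01  1.47  0.12] [[-0.086  0.996 -0.013]
 [ 0.996  0.086  0.004]
 [ 0.005 -0.013 -1.   ]]
```

```bash
cat >> h.py <<'E'
def st(target):
    o=get_obs();R=Ro.from_rotvec(o["tool_rot"]);z=R.as_matrix()[:,2]
    print("shift",rows(target),"turn",R.inv().apply(np.cross(z,[0,0,-1])).round(3),"pos",o["tool_pos"].round(4),"F",o["contact_force"].round(1),"M",o["wrist_torque"].round(2),"tip z",round(o["tool_pos"][2]-.1008,4),"t",o["t"])
E
python3 -m jog '[[-0.59,0.5,2.0,-0.013,-0.005,0,255],[-0.59,0.5,2.75,-0.013,-0.005,0,255],[-0.59,0.5,2.75,-0.013,-0.005,0,255],[-0.59,0.5,2.75,-0.013,-0.005,0,255]]' ; python3 - <<'E'
from h import *
st([.5377,.1866,.176])
from station import get_image
import cv2
a=get_image("top")[150:290,220:370,::-1];s=get_image("scene")[140:270,290:410,::-1]
f=lambda i:np.clip(cv2.resize(i,(400,400*i.shape[0]//i.shape[1]),interpolation=3)*1.6,0,255).astype(np.uint8)
a,s=f(a),f(s);h=max(len(a),len(s));p=lambda i:np.pad(i,((0,h-len(i)),(0,0),(0,0)))
cv2.imwrite("pics/p3.png",np.hstack([p(a),p(s)]))
E
```

```text
t: 4.4
tool_pos: [0.5358, 0.1858, 0.1966]
tool_rot: [-2.122, -2.312, 0.008]
contact_force: [-0.2, -0.3, -3.1]
opening: 0.022
shift [0.07 0.21 2.06] turn [-0.006  0.001 -0.   ] pos [0.5358 0.1858 0.1966] F [-0.2 -0.3 -3.1] M [ 0.03 -0.07  0.07] tip z 0.0958 t 4.4
```

View pics/p3.png

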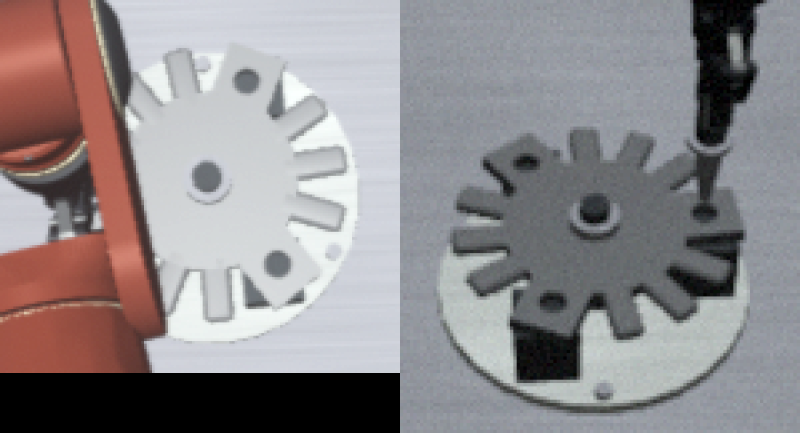

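```bash
python3 -m jog '[[0.07,0.21,0.3,-0.006,0,0,255],[0.07,0.21,0.8,-0.006,0,0,255],[0.07,0.21,1.2,-0.006,0,0,255],[0.07,0.21,1.6,-0.006,0,0,255],[0.07,0.21,2,-0.006,0,0,255],[0.07,0.21,2.2,-0.006,0,0,255]]' ; python3 -c "
from h import *
st([.5377,.1866,.166])"
```

```text
t: 5.0
tool_pos: [0.5392, 0.1867, 0.1768]
tool_rot: [2.123, 2.311, 0.005]
contact_force: [0.2, -0.1, -4.5]
opening: 0.0225
shift [ 0.01 -0.16  1.08] turn [0.004 0.    0.   ] pos [0.5392 0.1867 0.1768] F [ 0.2 -0.1 -4.5] M [-0.02 -0.    0.05] tip z 0.076 t 5.0
```

```bash
python3 -m jog '[[0,-0.1,0.4,0.003,0,0,255],[0,-0.1,0.8,0.003,0,0,255],[0,-0.1,1.1,0.003,0,0,255],[0,-0.1,1.3,0.003,0,0,255],[0,-0.1,1.3,0.003,0,0,255]]' ; python3 -c "
from h import *
st([.539,.1866,.156])"
```

```text
t: 5.42
tool_pos: [0.5379, 0.1866, 0.1631]
tool_rot: [2.125, 2.313, -0.0]
contact_force: [-0.1, 1.2, -5.1]
opening: 0.0219
shift [-0.    0.11  0.71] turn [ 0.  0. -0.] pos [0.5379 0.1866 0.1631] F [-0.1  1.2 -5.1] M [-0.03  0.   -0.05] tip z 0.0623 t 5.4167
```

```bash
python3 -m jog '[[0,0.1,0.5,0,0,0,255],[0,0.2,1.0,0,0,0,255],[0,0.25,1.4,0,0,0,255],[0,0.3,1.6,0,0,0,255],[0,0.3,1.6,0,0,0,255]]' ; python3 -c "
from h import *
st([.541,.1868,.136])"
```

```text
t: 5.83
tool_pos: [0.5402, 0.1868, 0.1458]
tool_rot: [-2.124, -2.313, 0.003]
contact_force: [-2.8, 1.0, -5.2]
opening: 0.022
shift [-0.01  0.08  0.98] turn [-0.002  0.    -0.   ] pos [0.5402 0.1868 0.1458] F [-2.8  1.  -5.2] M [0.15 0.47 0.01] tip z 0.045 t 5.8333
```

```bash
python3 -m jog '[[0,0.05,0.4,0,0,0,255],[0,0.1,0.7,0,0,0,255],[0,0.1,1.0,0,0,0,255],[0,0.1,1.0,0,0,0,255]]' ; python3 -c "
from h import *
st([.541,.1868,.1208])"
```

```text
t: 6.17
tool_pos: [0.541, 0.1868, 0.1348]
tool_rot: [-2.124, -2.313, 0.003]
contact_force: [-1.2, 0.0, -3.7]
opening: 0.0219
shift [-0.   0.   1.4] turn [-0.002  0.    -0.   ] pos [0.541  0.1868 0.1348] F [-1.2  0.  -3.7] M [0.19 0.28 0.02] tip z 0.034 t 6.1667
```

```bash
python3 -m jog '[[0,0,0.3,0,0,0,255],[0,0,0.6,0,0,0,255],[0,0,0.9,0,0,0,255],[0,0,0.9,0,0,0,255]]' ; python3 -c "
from h import *
st([.541,.1868,.1208])"
```

```text
t: 6.5
tool_pos: [0.5412, 0.1869, 0.1252]
tool_rot: [-2.125, -2.313, 0.002]
contact_force: [0.7, 1.3, -4.9]
opening: 0.022
shift [-0.   -0.02  0.44] turn [-0.002  0.     0.   ] pos [0.5412 0.1869 0.1252] F [ 0.7  1.3 -4.9] M [ 0.26 -0.09 -0.06] tip z 0.0244 t 6.5
```

```bash
python3 -m jog '[[0,0,0.2,0,0,0,255],[0,0,0.4,0,0,0,255],[0,0,0.5,0,0,0,255],[0,0,0.55,0,0,0,255],[0,0,0.55,0,0,0,255],[0,0,0.55,0,0,0,255]]' ; python3 -c "
from h import *
st([.541,.1868,.1208])"
```

```text
t: 7.0
tool_pos: [0.5417, 0.187, 0.1207]
tool_rot: [-2.125, -2.314, 0.001]
contact_force: [-3.0, 0.9, 3.5]
opening: 0.0217
shift [-0.01 -0.07 -0.01] turn [-0.  0. -0.] pos [0.5417 0.187  0.1207] F [-3.   0.9  3.5] M [ 0.11  0.69 -0.07] tip z 0.0199 t 7.0
```

```bash
python3 -m jog '[[0,0,0.05,0,0,0,255],[0,-0.05,0.05,0,0,0,255],[0,-0.05,0,0,0,0,255],[0,-0.05,-1,0,0,0,255],[0,-0.05,-2.5,0,0,0,255],[0,-0.05,-4.5,0,0,0,255],[0,-0.05,-7,0,0,0,255],[0,-0.05,-10,0,0,0,255]]' ; python3 -c "
from h import *
st([.4646,-.3446,.235])"
```

```text
t: 7.67
tool_pos: [0.5397, 0.1862, 0.2191]
tool_rot: [-2.124, -2.312, 0.008]
contact_force: [-0.1, -0.6, -4.8]
opening: 0.022
shift [-52.26 -11.99  -1.44] turn [-0.005  0.002  0.   ] pos [0.5397 0.1862 0.2191] F [-0.1 -0.6 -4.8] M [ 0.01 -0.07  0.02] tip z 0.1183 t 7.6667
```

```bash
python3 -m jog '[[-4,-0.9,-1.4,0,0,0,255],[-8,-1.8,-1.4,0,0,0,255],[-12,-2.7,-1.4,0,0,0,255],[-16,-3.6,-1.4,0,0,0,255],[-20,-4.5,-1.4,0,0,0,255],[-24,-5.4,-1.4,0,0,0,255],[-28,-6.3,-1.4,0,0,0,255],[-32,-7.2,-1.4,0,0,0,255]]';python3 -m jog '[[-4,-0.9,0,0,0,0,255],[-8,-1.8,0,0,0,0,255],[-12,-2.7,0,0,0,0,255],[-16,-3.7,0,0,0,0,255],[-18,-4.2,0,0,0,0,255],[-18,-4.2,0,0,0,0,255]]'; python3 -c "
from h import *
st([.4646,-.3446,.2])"
```

```text
t: 8.33
tool_pos: [0.494, -0.1407, 0.2337]
tool_rot: [-2.124, -2.312, 0.009]
contact_force: [0.6, 0.5, -4.1]
opening: 0.0217
t: 8.83
tool_pos: [0.4656, -0.328, 0.2337]
tool_rot: [-2.13, -2.306, 0.013]
contact_force: [-0.4, 0.5, -4.3]
opening: 0.0219
shift [-1.64 -0.2   3.38] turn [-0.008  0.004  0.   ] pos [ 0.4656 -0.328   0.2337] F [-0.4  0.5 -4.3] M [ 0.05 -0.05 -0.  ] tip z 0.1329 t 8.8333
```

```bash
python3 -m jog '[[-1.64,-0.2,1,-0.008,0.004,0,255],[-1.64,-0.2,3,-0.008,0.004,0,255],[-1.64,-0.2,4,-0.008,0.004,0,255],[-1.64,-0.2,4,-0.008,0.004,0,255]]'; python3 -c "
from h import *
st([.4646,-.3446,.1088])"
```

```text
t: 9.17
tool_pos: [0.4627, -0.3426, 0.1895]
tool_rot: [-2.126, -2.302, -0.0]
contact_force: [-0.0, 0.5, -5.5]
opening: 0.0218
shift [-0.26  0.22  8.07] turn [-0.005 -0.006 -0.   ] pos [ 0.4627 -0.3426  0.1895] F [-0.   0.5 -5.5] M [0.06 0.06 0.01] tip z 0.0887 t 9.1667
```

```bash
python3 -m jog '[[-0.2,0.2,1,-0.004,0,0,255],[-0.2,0.2,2.5,-0.004,0,0,255],[-0.2,0.2,4,-0.004,0,0,255],[-0.2,0.2,5.5,-0.004,0,0,255],[-0.2,0.2,6.8,-0.004,0,0,255],[-0.2,0.2,7.4,-0.004,0,0,255],[-0.2,0.2,7.4,-0.004,0,0,255]]'; python3 -c "
from h import *
st([.4646,-.3446,.1088])"
```

```text
t: 9.75
tool_pos: [0.4639, -0.3431, 0.1136]
tool_rot: [-2.125, -2.302, -0.005]
contact_force: [0.6, -0.1, -3.6]
opening: 0.0218
shift [-0.16  0.06  0.48] turn [-0.003 -0.008  0.   ] pos [ 0.4639 -0.3431  0.1136] F [ 0.6 -0.1 -3.6] M [-0.02  0.09  0.02] tip z 0.0128 t 9.75
```

Slip-free so far; lower the last 5 mm, release, rise.

```bash
python3 -m jog '[[-0.1,0.05,0.3,-0.003,-0.006,0,255],[-0.1,0.05,0.55,-0.003,-0.006,0,255],[-0.1,0.05,0.55,-0.003,-0.006,0,255],[-0.1,0.05,0.55,-0.003,-0.006,0,255]]'; python3 -m jog '[[0,0,0,0,0,0,0],[0,0,0,0,0,0,0],[0,0,0,0,0,0,0],[0,0,0,0,0,0,0],[0,0,0,0,0,0,0],[0,0,0,0,0,0,0]]'; python3 -m jog '[[0,0,-3,0,0,0,0],[0,0,-6,0,0,0,0],[0,0,-9.5,0,0,0,0],[0,0,-9.5,0,0,0,0]]'; python3 - <<'E'
from h import *
st([.4325,-.2593,.2])
from station import get_image
import cv2
i=get_image("scene")[:,:,::-1]
cv2.imwrite("pics/s4.png",np.hstack([cv2.resize(i[150:225,160:250],(400,333),interpolation=3),cv2.resize(i[170:253,295:395],(400,333),interpolation=3)]))
E
```

```text
t: 10.08
tool_pos: [0.4648, -0.3443, 0.1089]
tool_rot: [-2.13, -2.308, -0.002]
contact_force: [0.0, -0.3, -3.8]
opening: 0.0219
t: 10.58
tool_pos: [0.4649, -0.3444, 0.1092]
tool_rot: [-2.131, -2.308, -0.002]
contact_force: [0.2, 0.6, -0.1]
opening: 0.0858
t: 10.92
tool_pos: [0.4678, -0.3473, 0.2131]
tool_rot: [2.122, 2.299, 0.002]
contact_force: [0.3, -0.8, 1.8]
opening: 0.0856
shift [ 9.07 -2.83  1.19] turn [0.01  0.009 0.   ] pos [ 0.4678 -0.3473  0.2131] F [ 0.3 -0.8  1.8] M [-0.08 -0.09 -0.07] tip z 0.1123 t 10.9167
```

View pics/s4.png

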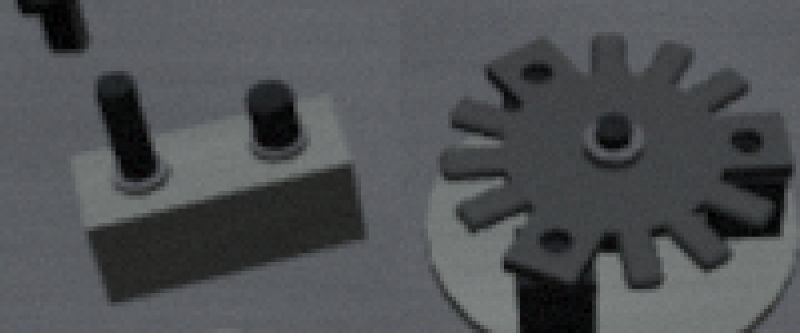

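```bash
python3 -m jog '[[4,-1.2,0.6,0.01,0.009,0,0],[8,-2.5,1.2,0.01,0.009,0,0],[9.07,-2.83,1.2,0.01,0.009,0,0],[9.07,-2.83,1.2,0.01,0.009,0,0],[9.07,-2.83,1.2,0.01,0.009,0,0]]'; python3 -c "
from h import *
st([.4325,-.2593,.088])"
```

```text
t: 11.38
tool_pos: [0.4314, -0.2581, 0.1964]
tool_rot: [-2.127, -2.307, 0.001]
contact_force: [-0.3, -0.7, 1.0]
opening: 0.0858
shift [-0.15  0.13 10.84] turn [-0.003 -0.002  0.   ] pos [ 0.4314 -0.2581  0.1964] F [-0.3 -0.7  1. ] M [0.02 0.01 0.04] tip z 0.0956 t 11.3833
```

```bash
python3 -m jog '[[-0.12,0.12,4,0,0,0,0],[-0.12,0.12,7,0,0,0,0],[-0.12,0.12,9.5,0,0,0,0],[-0.12,0.12,10.6,0,0,0,0],[-0.12,0.12,10.7,0,0,0,0],[-0.12,0.12,10.7,0,0,0,255],[-0.12,0.12,10.7,0,0,0,255],[-0.12,0.12,10.7,0,0,0,255]]';  python3 -m jog '[[0,0,0,0,0,0,255],[0,0,0,0,0,0,255],[0,0,0,0,0,0,255],[0,0,0,0,0,0,255],[0,0,0,0,0,0,255]]' 100; python3 -c "
from h import *
st([.4325,-.2593,.088])"
```

```text
t: 12.05
tool_pos: [0.4337, -0.2603, 0.0918]
tool_rot: [2.13, 2.309, -0.001]
contact_force: [0.0, 0.0, 0.1]
opening: 0.0516
t: 12.47
tool_pos: [0.4351, -0.2615, 0.0943]
tool_rot: [2.127, 2.306, -0.001]
contact_force: [-1.0, -0.8, 6.1]
opening: 0.0272
shift [ 0.24 -0.24  0.63] turn [ 0.003  0.004 -0.   ] pos [ 0.4351 -0.2615  0.0943] F [-1.  -0.8  6.1] M [ 0.02  0.1  -0.03] tip z -0.0065 t 12.4667
```

```bash
python3 -m jog '[[0,0,0,0,0,0,0],[0,0,0,0,0,0,0],[0.2,-0.2,0.3,0,0,0,60],[0.2,-0.2,0.6,0,0,0,60],[0.2,-0.2,0.6,0,0,0,60],[0.2,-0.2,0.6,0,0,0,60]]'; python3 -c "
from h import *
st([.4325,-.2593,.088])"
```

```text
t: 12.97
tool_pos: [0.4324, -0.2592, 0.0875]
tool_rot: [2.128, 2.307, -0.001]
contact_force: [0.0, -0.3, 0.1]
opening: 0.0653
shift [-0.01  0.01 -0.05] turn [0.002 0.003 0.   ] pos [ 0.4324 -0.2592  0.0875] F [ 0.  -0.3  0.1] M [-0.06  0.05  0.06] tip z -0.0133 t 12.9667
```

```bash
python3 -m jog '[[0,0,0,0,0,0,255],[0,0,0,0,0,0,255],[0,0,0,0,0,0,255],[0,0,0,0,0,0,255],[0,0,0,0,0,0,255],[0,0,0,0,0,0,255],[0,0,0,0,0,0,255]]' 100; python3 -c "
from h import *
st([.4325,-.2593,.088])"
```

```text
t: 13.55
tool_pos: [0.4328, -0.2594, 0.088]
tool_rot: [2.127, 2.306, -0.0]
contact_force: [-0.3, 1.4, 2.8]
opening: 0.0275
shift [ 0.02 -0.03  0.  ] turn [0.003 0.003 0.   ] pos [ 0.4328 -0.2594  0.088 ] F [-0.3  1.4  2.8] M [ 0.18 -0.06 -0.01] tip z -0.0128 t 13.55
```

```bash
python3 -m jog '[[0,0,-3,0,0,0,255],[0,0,-6,0,0,0,255],[0,0,-9,0,0,0,255],[0,0,-11,0,0,0,255],[0,0,-11,0,0,0,255]]'; python3 -c "
from h import *
st([.5412,.187,.18])"
```

```text
t: 13.97
tool_pos: [0.4343, -0.2607, 0.2027]
tool_rot: [2.121, 2.3, -0.0]
contact_force: [-0.2, -0.6, -0.9]
opening: 0.028
shift [43.78 14.26  1.99] turn [ 0.008  0.009 -0.   ] pos [ 0.4343 -0.2607  0.2027] F [-0.2 -0.6 -0.9] M [ 0.   -0.05  0.03] tip z 0.1019 t 13.9667
```

```bash
python3 -m jog '[[4,1.3,0,0,0,0,255],[8,2.6,0,0,0,0,255],[12,3.9,0,0,0,0,255],[16,5.2,0,0,0,0,255],[20,6.5,0,0,0,0,255],[24,7.8,0,0,0,0,255],[28,9.1,0,0,0,0,255],[31,10.1,0,0,0,0,255]]';python3 -c "
from h import *
st([.5412,.187,.18])"
```

```text
t: 14.63
tool_pos: [0.5085, 0.0592, 0.1975]
tool_rot: [2.122, 2.304, -0.004]
contact_force: [-0.2, -0.5, -2.3]
opening: 0.0276
shift [12.48  4.3   1.67] turn [0.004 0.008 0.   ] pos [0.5085 0.0592 0.1975] F [-0.2 -0.5 -2.3] M [0.02 0.01 0.04] tip z 0.0967 t 14.6333
```

```bash
python3 -m jog '[[4,1.4,0,0.004,0.008,0,255],[8,2.8,0,0.004,0.008,0,255],[12,4.2,0,0.004,0.008,0,255],[12.5,4.3,0.8,0.004,0.008,0,255],[12.5,4.3,1.6,0.004,0.008,0,255],[12.5,4.3,1.6,0.004,0.008,0,255]]';python3 -c "
from h import *
st([.5412,.187,.16])"
```

```text
t: 15.13
tool_pos: [0.5386, 0.1868, 0.1756]
tool_rot: [-2.124, -2.31, 0.011]
contact_force: [-0.7, -0.4, -2.5]
opening: 0.0275
shift [0.   0.27 1.56] turn [-0.008  0.002  0.   ] pos [0.5386 0.1868 0.1756] F [-0.7 -0.4 -2.5] M [-0.01  0.07  0.06] tip z 0.0748 t 15.1333
```

```bash
python3 -m jog '[[0,0.27,0.8,-0.008,0.002,0,255],[0,0.27,1.6,-0.008,0.002,0,255],[0,0.27,1.7,-0.008,0.002,0,255],[0,0.27,1.7,-0.008,0.002,0,255],[0,0.27,1.7,-0.008,0.002,0,255]]';python3 - <<'E'
from h import *
st([.5412,.187,.15])
from station import get_image
import cv2
i=get_image("scene")[170:240,310:410,::-1]
cv2.imwrite("pics/s5.png",np.clip(cv2.resize(i,None,fx=7,fy=7,interpolation=3)*1.6,0,255).astype(np.uint8))
E
```

```text
t: 15.55
tool_pos: [0.5413, 0.1862, 0.1586]
tool_rot: [2.128, 2.311, 0.0]
contact_force: [-1.2, 0.3, -1.9]
opening: 0.0279
shift [ 0.08 -0.    0.86] turn [ 0.001  0.    -0.   ] pos [0.5413 0.1862 0.1586] F [-1.2  0.3 -1.9] M [-0.05  0.02 -0.01] tip z 0.0578 t 15.55
```

View pics/s5.png

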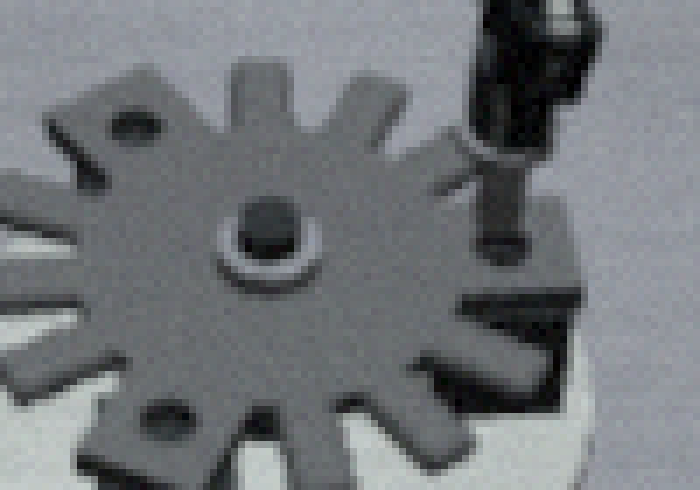

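The bolt is held upright, its tip just above the right-hand hole (about (500,245) in the crop), well centred. Lower gradually.

```bash
python3 -m jog '[[0.05,0,0.4,0,0,0,255],[0.05,0,0.8,0,0,0,255],[0.05,0,1.2,0,0,0,255],[0.05,0,1.6,0,0,0,255],[0.05,0,1.6,0,0,0,255]]';python3 -c "
from h import *
st([.5412,.187,.12])"
```

```text
t: 16.02
tool_pos: [0.5407, 0.1868, 0.1417]
tool_rot: [-2.128, -2.311, 0.001]
contact_force: [-0.9, -0.4, -3.0]
opening: 0.0278
shift [0.01 0.05 2.17] turn [-0.001  0.    -0.   ] pos [0.5407 0.1868 0.1417] F [-0.9 -0.4 -3. ] M [ 0.02 -0.   -0.  ] tip z 0.0409 t 16.0167
```

```bash
python3 -m jog '[[0,0.05,0.4,0,0,0,255],[0,0.05,0.8,0,0,0,255],[0,0.05,1.2,0,0,0,255],[0,0.05,1.6,0,0,0,255],[0,0.05,1.6,0,0,0,255]]';python3 -c "
from h import *
st([.5412,.187,.1])"
```

```text
t: 16.43
tool_pos: [0.541, 0.187, 0.1246]
tool_rot: [-2.127, -2.311, 0.001]
contact_force: [0.5, 1.2, -3.2]
opening: 0.0277
shift [-0.    0.03  2.46] turn [-0.001 -0.    -0.   ] pos [0.541  0.187  0.1246] F [ 0.5  1.2 -3.2] M [ 0.25 -0.17 -0.02] tip z 0.0238 t 16.4333
```

Into the post (tip at 61 mm). On to seat at TCP 0.100.

```bash
python3 -m jog '[[0,0,0.5,0,0,0,255],[0,0,1,0,0,0,255],[0,0,1.5,0,0,0,255],[0,0,1.9,0,0,0,255],[0,0,2.3,0,0,0,255],[0,0,2.5,0,0,0,255],[0,0,2.6,0,0,0,255],[0,0,2.6,0,0,0,255]]';python3 -c "
from h import *
st([.5412,.187,.1])"
```

```text
t: 17.1
tool_pos: [0.5414, 0.1873, 0.1]
tool_rot: [-2.127, -2.311, 0.0]
contact_force: [-2.4, 1.7, 4.2]
opening: 0.0279
shift [-0.03 -0.02  0.  ] turn [-0.001 -0.    -0.   ] pos [0.5414 0.1873 0.1   ] F [-2.4  1.7  4.2] M [ 0.1   0.39 -0.04] tip z -0.0008 t 17.1
```

```bash
python3 -m jog '[[0,0,0,0,0,0,255],[0,0,0,0,0,0,255],[0,0,0,0,0,0,0],[0,0,0,0,0,0,0],[0,0,0,0,0,0,0],[0,0,0,0,0,0,0],[0,0,0,0,0,0,0],[0,0,0,0,0,0,0]]'; python3 -m jog '[[0,0,-3,0,0,0,0],[0,0,-7,0,0,0,0],[0,0,-11,0,0,0,0],[0,0,-15,0,0,0,0],[-4,0,-15,0,0,0,0],[-8,0,-15,0,0,0,0],[-12,0,-15,0,0,0,0],[-16,0,-15,0,0,0,0]]'; python3 - <<'E'
from h import *
st([.5412,.187,.1])
from station import get_image
import cv2
i=get_image("scene")[:,:,::-1];t=get_image("top")[:,:,::-1]
f=lambda i,w:np.clip(cv2.resize(i,w,interpolation=3)*1.6,0,255).astype(np.uint8)
cv2.imwrite("pics/s6.png",np.vstack([np.hstack([f(i[150:225,160:250],(360,300)),f(i[170:253,295:395],(360,300))]),np.hstack([f(t[220:295,435:525],(360,300)),f(t[160:285,225:375],(360,300))])]))
E
```

```text
t: 17.77
tool_pos: [0.5415, 0.1872, 0.1001]
tool_rot: [-2.127, -2.311, 0.0]
contact_force: [-0.5, -0.5, 0.3]
opening: 0.0851
t: 18.43
tool_pos: [0.5547, 0.0264, 0.2507]
tool_rot: [2.126, 2.312, 0.001]
contact_force: [1.5, -0.2, 0.4]
opening: 0.0853
shift [16.12 -0.02 15.07] turn [ 0.001 -0.    -0.   ] pos [0.5547 0.0264 0.2507] F [ 1.5 -0.2  0.4] M [-0.04 -0.05 -0.04] tip z 0.1499 t 18.4333
```

View pics/s6.png

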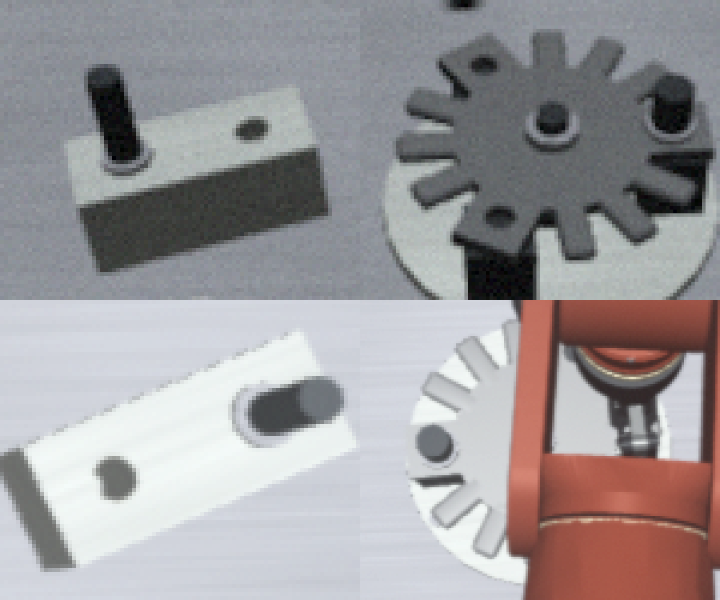

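```bash
python3 -m jog '[[0,0,0,0,0,0,0],[0,0,0,0,0,0,0],[0,0,0,0,0,0,0]]'; python3 -c "
from station import *
print(finish_job())"
```

```text
t: 18.78
tool_pos: [0.555, 0.0239, 0.2502]
tool_rot: [2.134, 2.305, -0.002]
contact_force: [-0.3, 0.6, -0.8]
opening: 0.0856
the job is handed in; nothing more can be done
None
```

The job is done and handed in at t = 18.8 s, with every step completed at the first hole I tried.

- **Finding the bore:** I tried the hole at the left in the top view first, because a dark crescent in it hinted at the bore. The drift's tip went down to 62 mm above the table, below the 68 mm top of a solid post, so the bore was there.
- **Drift:** I drove it in while shifting about 4 mm along the circle, which turned the wheel into line. It stopped with the collar on the wheel: TCP at 120.7 mm against 120.8 mm expected, with an upward push on the tool. I then put it back in its own rack socket.
- **Bolt:** my first grip was about 6 mm too high on the head, so I regripped lower before lifting. The flange then seated on the wheel in the same hole, with the TCP at 100.0 mm, exactly as expected.

**Last checks:** the final pictures show the bolt upright with its flange on the wheel, and the drift upright with its collar on the rack. The gripper was empty, open and well clear. I did not measure the wheel's final angle; I take it to be in line from the drift's and bolt's fit in the bore. The bottle, jar and wrench were not in the last crops, but the arm never went near them. No check failed or disagreed.

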